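# Dispense one painting panel and push it onto the card

## Task

Press the plunger of the panel dispenser fully down once and let it spring all the way back up, so that a single white panel comes out of the slot. Then, without gripping or lifting it, push that panel across the bench with the fingertips until it lies flat on the middle of the square brown card. Leave the other panels in the dispenser and the jar, the lid and the palette knife where they are.

Things in the scene. Friction and masses are not known exactly. Their poses are not given: they have to be found in the camera images.
- dispenser: Aluminium dispenser fixed to the bench, 65 mm wide (y), 47 mm high, from x = -112 mm (rear of the closed housing) to +31 mm (clear front wall); 4 mm thin feet stick out 20 mm beside the rear. Open-topped magazine with three panels at x -30 to +31. Origin on the bench under the middle of the stack; x points out of the exit slot, z up.
- exit (a point): Point on the bench 73 mm in front of the dispenser's origin: where the centre of the ejected panel comes to lie after a full press (its rear edge about 17 mm clear of the front wall). The exit slot below the clear front wall is 20 mm high, at bench level, and panels slide on the bare bench.
- plunger_top (a point): Centre of the top face of the black plunger knob (38 mm across, 14 mm thick) that stands on a steel stem 75 mm behind the dispenser's origin; this point is 109 mm above the bench when up and 73 mm when fully down. It moves straight down.
- plunger (a joint): How far the plunger is pressed, in m: 0 = up, 0.036 = fully down at a rigid stop. Takes about 2 N at the top, 3 to 6 N on the way down, and springs back up. It drives an inner pusher 2.1 times as far forward; at full press the pusher (48 mm wide, 13 mm high) sticks 17 mm out of the slot, and goes back as the plunger rises.
- panel_a: The lowest panel in the stack, the one that a press ejects: white square painting panel 50 x 50 x 15 mm, about 28 g, edges along its x and y. Origin at the centre of its underside; z up.
- panel_b: Second panel from the bottom, same size and look (origin: centre of underside). After the press it drops to the bottom of the magazine.
- panel_c: Top panel of the stack, same size and look.
- card: Square of plain brown card, 140 x 140 mm, 1 mm thin, stuck flat to the bench to the left or right of the dispenser; panels slide onto it without an edge to catch. Origin at its centre, axes along its edges.
- jar: Closed black paint jar with grey cap, 74 mm across, 70 mm high, loose, on the other side of the dispenser from the card. Origin at the centre of its underside. Leave alone.
- jar_lid: Loose black jar lid, disc 68 mm across, 13 mm thick, lying flat beyond the exit. Origin: centre of underside. Leave alone.
- palette_knife: Loose palette knife about 170 mm long, lying crosswise (its x axis along its length) on the near left, between arm and work. Leave alone.
Mind the look-alikes: they are no part of the job. Leave any green or yellow look-alike of the dispenser alone.

How it is judged:
By the outcome, as a careful person would: the job done as asked, in the order asked, and still so for the second after the job is handed in, with the robot touching nothing.
It also fails if it takes over 64 s, if anything falls off the work surface, if the arm or the gripper's body presses on something with over 40 N, if the wrist force passes 120 N, or if a joint passes its speed limit or range.

## Robot

A 7-joint arm with a two-finger parallel gripper is mounted at the origin on the work surface. World frame = base frame: x ahead of the robot, y to its left, z up, the work surface at z = 0. Lengths are in m, angles in rad, forces in N, time in s.
With the tool pointing down it reaches from about 0.425 to 0.925 m from the base axis. Payload 6.8 kg.
Tool frame: the origin (TCP) lies at the very end of the fingers, on their centre line; the grasp point (between the pads) lies bot.grip_point_offset behind it (bot.grip_point_offset is the distance from the TCP to the grasp point, in m); z points along the fingers, y is the line along which they close (so a half turn about z gives the same grasp; the last joint's range is limited). The gripper opens to 85 mm and grips with 20 to 120 N. Pads are 22 mm wide; open, the fingers measure 114 mm over their backs; the gripper's body (76 mm by 85 mm) begins 54 mm behind the grasp point. The pads swing forward as they close: fully open they stand 13 mm farther back than shut.
Start: joints at [-1.425, 0.477, 0.022, 1.555, -0.011, 1.109, -0.083], TCP at [0.169, 0.653, 0.231] pointing down, gripper open.
Joint ranges: [-2.96, 2.96], [-0.34, 2.1], [-1.41, 1.46], [0.24, 2.44], [-1.37, 4.51], [0.17, 1.92], [-2.96, 2.96]. Speed limits (rad/s): [2.39, 2.39, 3.14, 3.14, 3.14, 3.14, 3.14].

## Interface

Orientations are given as a unit quaternion [w, x, y, z].
In Python, from station import bot, imaging gives the robot as it stands. The module is installed in compiled form; this text tells all that it offers.
- The arm moves only by the tool carry_out, never from a script. Its argument "targets" is one flat list of numbers, 5 for each row, row after row: the closure in counts, from 0 (fully open) to 255 (shut), then the shift along the world's x, y, z in mm, then the turn about the world's z in degrees. A call has 1 to 20 rows; each row shifts and turns the commanded pose from where the row before left it; what a row does not reach is not made up. A row lasts 1/10 s, in which the tool goes at most 50 mm and 8.59 degrees, less where a joint would pass 70% of its speed; a pose out of reach is approached as far as the arm can. A call is refused whole if a number of a shift passes 50 or a number of a turn 8.59, either way. A call with a gripper value outside its range is refused whole. The fingers move at their own pace and stop on an object; "newtons" is the grip in N (left out, the last holds). Time passes only in rows, so rows that do not move let the fingers close. It gives the time, the measured TCP pose, the force, the opening and the grip force at its end, in the units of the state.
- bot.get_obs(): the state, without advancing time (a new reading comes with each control period).
- imaging.read_camera(name): name is "side" or "top" or "wrist"; returns a dict with "frame" (400x640x3 uint8, red, green, blue), "fov_y" (degrees; the focal length in pixels is half the picture's height over the tangent of half this angle, whatever the lens; pixels are square), "cx", "cy" (the principal point, pixels), "pose" (4x4, takes a point from camera to world coordinates); the wrist camera has in their place "tool_from_camera" (4x4, takes a point from camera to tool coordinates, whose origin is the TCP and whose axes are the flange's). Camera axes: x right, y up, looking along -z (the intrinsics and any distortion apply to the point x, -y, -z); pixel columns grow to the right and rows downward; lengths in m; the calibration is good to about 2 mm. The wrist camera is an equidistant fisheye: a pixel r from the principal point sees the ray r / f radians off the axis. A picture is of the moment at which its call begins: read the wrist's pose just before it. There is no depth.
- bot.hand_in(): hands the job in; it is judged then, once.
The state is a dict: "t": time; "q": joint angles; "joint_vel": joint speeds; "joint_torque": joint torques, N m; "eef_pos": TCP position; "tool_rot": TCP orientation; "contact_force": force on the tool from outside, world axes, zero at the start; "torque": the same for the moment, N m; "gripper_width": opening from 0.0 (shut) to 1.0 (fully open); "grasp_force": force on a finger pad.
Only numpy, scipy, OpenCV 4.12 (cv2) and the standard library are available. Lean on these libraries where they do the work, as an engineer would, in place of code of your own. Each camera call takes 0.05 s, during which the arm holds its last target. There are 200 camera calls.

## Working session

There is one attempt and no reset: what is moved stays moved. The work goes in short steps, Python scripts to look and compute and a tool call to move; the robot and the scene stay as the last step left them, time stands still between calls to the robot, and variables do not carry over. Pictures are saved under pics/ and viewed, at most 10 in all, crops included, and the job is handed in when it is done.

Besides the shell and the picture viewer there is one more tool, called after "Emit:" as name(argument=value, ...), one argument or row to a line, values as JSON. carry_out: Moves the arm, as the interface text tells. Its arguments: {"type":"object","properties":{"targets":{"type":"array","items":{"type":"number"}},"newtons":{"type":"number"}},"required":["targets"]}

```bash
mkdir -p pics; cat > h.py <<'E'
import numpy as np, cv2
from station import bot, imaging
def ray_plane(c,u,v,z):
    f=200/np.tan(np.radians(c["fov_y"])/2)
    d=np.array([(u-c["cx"])/f,-(v-c["cy"])/f,-1.0])
    P=np.array(c["pose"]); d=P[:3,:3]@d; o=P[:3,3]
    return o+d*(z-o[2])/d[2]
def proj(c,p):
    f=200/np.tan(np.radians(c["fov_y"])/2); P=np.array(c["pose"])
    q=P[:3,:3].T@(np.array(p)-P[:3,3]); return c["cx"]+f*q[0]/-q[2], c["cy"]-f*q[1]/-q[2]
def save(c,n): cv2.imwrite("pics/"+n,c["frame"][:,:,::-1])
E
python3 - <<'E'
from h import *
o=bot.get_obs(); print(o["t"],o["eef_pos"],o["tool_rot"],o["gripper_width"],bot.grip_point_offset)
for n in("top","side"):
    c=imaging.read_camera(n); save(c,n+"0.png"); print(n,{k:v for k,v in c.items() if k!="frame"})
    np.save(n+"0.npy",c,allow_pickle=True)
E
```

```text
0.0 [0.16934059 0.652793   0.23030819] [-4.75010960e-05  1.26550731e-01  9.91959707e-01 -9.22330934e-04] 0.995066544499337 0.0187
top {'fov_y': 55.19789287635264, 'cx': 319.9060502100164, 'cy': 199.66408721310623, 'pose': array([[-0.00441868,  0.99496497, -0.10012588,  0.47553477],
       [-0.99997619, -0.0049272 , -0.00483211, -0.06082223],
       [-0.00530112,  0.10010215,  0.99496304,  0.93171007],
       [ 0.        ,  0.        ,  0.        ,  1.        ]])}
side {'fov_y': 52.999999398848374, 'cx': 314.12042299977, 'cy': 201.73312419465972, 'pose': array([[-0.99909074,  0.03308155, -0.02689448,  0.52262669],
       [-0.04213934, -0.67036128,  0.74083738,  0.72024899],
       [ 0.00647903,  0.74129708,  0.67114578,  0.81574352],
       [ 0.        ,  0.        ,  0.        ,  1.        ]])}
```

View pics/top0.png

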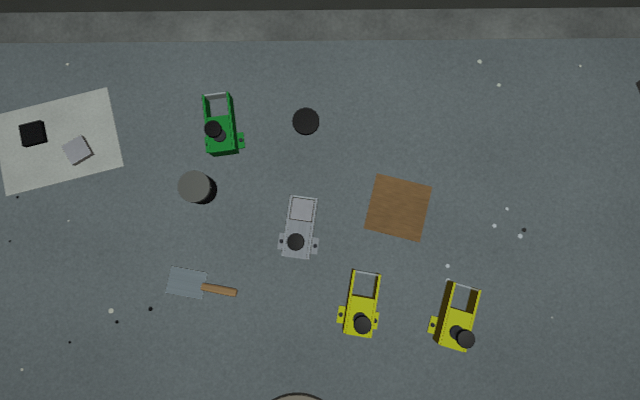

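View pics/side0.png

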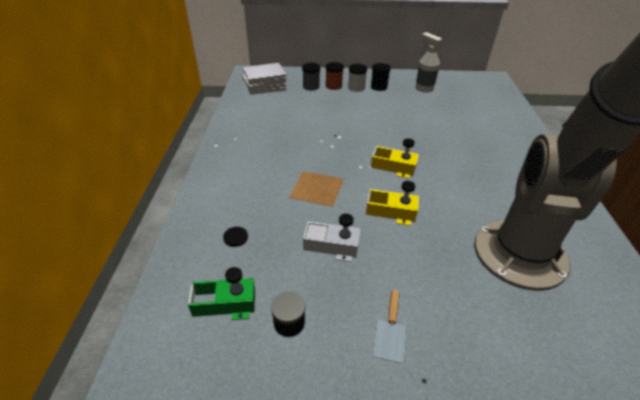

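The top view shows four dispenser-like things: silver at (298,228), green at (220,123), and yellow at (362,303) and (460,315). The silver one is the one meant: it is aluminium, has white panels in the magazine, and has the card (398,207) on its right and the jar (197,187) on its left. The lid is at (306,121) beyond the exit, and the knife is at (200,285). Next I'll measure and confirm with a crop.

```bash
python3 - <<'E'
from h import *
c=np.load("top0.npy",allow_pickle=True).item(); s=np.load("side0.npy",allow_pickle=True).item()
im=c["frame"]; bgr=im[:,:,::-1].copy(); hsv=cv2.cvtColor(bgr,cv2.COLOR_BGR2HSV)
def big(m,x0,x1,y0,y1):
    k=np.zeros_like(m);k[y0:y1,x0:x1]=m[y0:y1,x0:x1]
    cs=cv2.findContours(k,cv2.RETR_EXTERNAL,cv2.CHAIN_APPROX_NONE)[0];return max(cs,key=cv2.contourArea)
def rep(n,ct,z):
    pts=np.array([ray_plane(c,u,v,z)[:2] for u,v in ct[:,0]],np.float32)
    r=cv2.minAreaRect(pts); print(n,"px",cv2.minAreaRect(ct)[0],"ctr",np.round(r[0],4),"size",np.round(r[1],4),"ang",round(r[2],2))
    print("   box",np.round(cv2.boxPoints(r),3).tolist()); return r
card=cv2.inRange(hsv,(5,80,50),(25,255,255)); rep("card",big(card,340,450,160,255),.001)
dark=(hsv[:,:,2]<70).astype(np.uint8)*255
print("V bench",hsv[330,250],"alu",hsv[225,300],"panel",hsv[208,302])
rep("knob",big(dark,280,310,228,256),.109)
rep("lid",big(dark,285,330,100,140),.013)
rep("jar",big(dark,170,220,165,210),.07)
lite=cv2.inRange(hsv,(0,0,118),(180,45,255)); ct=big(lite,270,330,185,265); rep("alu",ct,.047)
lm=np.zeros_like(lite);cv2.drawContours(lm,[ct],-1,255,-1)
a=cv2.resize(bgr[180:270,260:340],None,fx=5,fy=5,interpolation=cv2.INTER_CUBIC)
b=cv2.cvtColor(cv2.resize(lm[180:270,260:340],None,fx=3,fy=3),cv2.COLOR_GRAY2BGR)
o=np.zeros((450,650,3),np.uint8);o[:,:400]=a;o[:270,410:650]=b;cv2.imwrite("pics/crop1.png",o)
# side: knob
sh=cv2.cvtColor(s["frame"][:,:,::-1].copy(),cv2.COLOR_BGR2HSV);k=((sh[:,:,2]<60)*255).astype(np.uint8)
ct=big(k,334,358,208,226);(u,v),r,a=cv2.fitEllipse(ct);print("side knob",u,v,r,a,ray_plane(s,u,v,.105))
E
```

```text
card px (397.7388000488281, 207.36798095703125) ctr [ 0.5502 -0.2456] size [0.1379 0.1386] ang 75.44
   box [[0.4659999907016754, -0.29499998688697815], [0.6000000238418579, -0.33000001311302185], [0.6349999904632568, -0.19599999487400055], [0.5009999871253967, -0.16099999845027924]]
V bench [ 95  26 107] alu [105  19 134] panel [101  14 144]
knob px (295.0000305175781, 241.50003051757812) ctr [ 0.4687 -0.0032] size [0.0348 0.0346] ang 45.02
   box [[0.4440000057220459, -0.003000000026077032], [0.4690000116825104, -0.02800000086426735], [0.49300000071525574, -0.003000000026077032], [0.4690000116825104, 0.020999999716877937]]
lid px (305.0, 121.0) ctr [ 0.7632 -0.0205] size [0.0642 0.0658] ang 89.66
   box [[0.7300000190734863, -0.052000001072883606], [0.7960000038146973, -0.05299999937415123], [0.7960000038146973, 0.010999999940395355], [0.7300000190734863, 0.012000000104308128]]
jar px (206.85948181152344, 192.5567626953125) ctr [0.5803 0.1999] size [0.0408 0.0687] ang 63.93
   box [[0.5400000214576721, 0.19699999690055847], [0.6019999980926514, 0.16599999368190765], [0.6200000047683716, 0.2029999941587448], [0.5580000281333923, 0.2329999953508377]]
alu px (300.0458984375, 226.90614318847656) ctr [ 0.5021 -0.0107] size [0.094  0.1437] ang 82.08
   box [[0.42399999499320984, -0.04699999839067459], [0.5669999718666077, -0.06700000166893005], [0.5799999833106995, 0.026000000536441803], [0.43700000643730164, 0.04600000008940697]]
side knob 345.8350524902344 219.59886169433594 (11.556401252746582, 13.075316429138184) 92.79695892333984 [ 0.46851793 -0.00126557  0.105     ]
```

View pics/crop1.png

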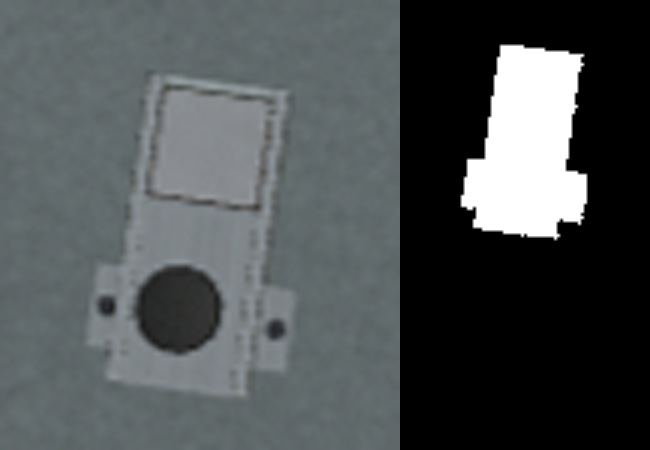

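The crop confirms the silver dispenser: white panel in the magazine, knob at (295,241), exit slot pointing to image top, turned about -7.9°. The origin is about (0.543, -0.0145) and the card about (0.550, -0.246). Now I'll move over the knob with the fingers shut and the tool turned to line up with the dispenser.

Emit:
carry_out(
  targets=[255,30,-30,0,-4.2,255,30,-30,0,-4.2,255,30,-30,0,-4.2,255,30,-30,0,-4.2,255,30,-30,0,-4.2,255,30,-30,0,-4.2,255,30,-30,0,-4.2,255,30,-30,0,-4.2,255,30,-30,0,-4.2,255,30,-30,0,-4.2,255,0,-35.5,0,-4.2,255,0,-35.5,0,-4.2,255,0,-35.5,0,-4.2,255,0,-35.5,0,-4.2,255,0,-35.5,0,-4.2,255,0,-35.5,0,-4.2,255,0,-35.5,0,-4.2,255,0,-35.5,0,-4.2,255,0,-35.5,0,-4.2,255,0,-35.5,0,-4],
  newtons=20,
)

```text
t: 2.1
eef_pos: [0.469, -0.003, 0.2312]
tool_rot: [-0.0, 0.758, 0.653, -0.0]
contact_force: [-0.1, 0.3, -0.5]
gripper_width: -0.002
grasp_force: 0.0
```

Emit:
carry_out(
  targets=[255,0,0,-35,0,255,0,0,-35,0,255,0,0,-30,0,255,0,0,-10,0,255,0,0,0,0,255,0,0,0,0],
)

```text
t: 2.7
eef_pos: [0.4702, -0.0017, 0.1222]
tool_rot: [0.0, 0.757, 0.654, 0.0]
contact_force: [0.5, 0.6, 0.7]
gripper_width: -0.002
grasp_force: 0.0
```

Emit:
carry_out(
  targets=[255,0,0,-3,0,255,0,0,-3,0,255,0,0,-3,0,255,0,0,-3,0,255,0,0,-2,0,255,0,0,-2,0,255,0,0,-2,0,255,0,0,-2,0,255,0,0,-2,0,255,0,0,-2,0,255,0,0,-2,0,255,0,0,-2,0,255,0,0,-2,0,255,0,0,-2,0,255,0,0,-2,0,255,0,0,-2,0,255,0,0,-2,0,255,0,0,-2,0,255,0,0,-2,0,255,0,0,-2,0],
)

```text
t: 4.7
eef_pos: [0.4696, -0.0016, 0.0772]
tool_rot: [0.0, 0.757, 0.654, 0.0]
contact_force: [0.6, 2.7, 3.1]
gripper_width: -0.0
grasp_force: 2.4
```

Emit:
carry_out(
  targets=[255,0,0,-2,0,255,0,0,-1,0,255,0,0,0,0],
)

```text
t: 5.0
eef_pos: [0.4696, -0.0015, 0.0742]
tool_rot: [0.0, 0.757, 0.654, 0.0]
contact_force: [0.3, 1.8, 3.4]
gripper_width: -0.004
grasp_force: 2.1
```

Emit:
carry_out(
  targets=[255,0,0,-1,0,255,0,0,-1,0,255,0,0,0,0],
)

```text
t: 5.3
eef_pos: [0.4697, -0.0015, 0.073]
tool_rot: [-0.0, 0.757, 0.654, 0.0]
contact_force: [-2.4, 2.5, 13.2]
gripper_width: -0.0
grasp_force: 7.2
```

The force jumped from 3.4 N to 13 N at z = 0.073, so the plunger is at its rigid stop. Now I'll let it spring up by rising.

Emit:
carry_out(
  targets=[255,0,0,3,0,255,0,0,3,0,255,0,0,3,0,255,0,0,3,0,255,0,0,3,0,255,0,0,3,0,255,0,0,3,0,255,0,0,3,0,255,0,0,3,0,255,0,0,3,0,255,0,0,4,0,255,0,0,4,0,255,0,0,4,0,255,0,0,4,0,255,0,0,20,0,190,0,40,20,0,190,0,40,20,0,190,0,40,20,0],
)

```text
t: 7.1
eef_pos: [0.4689, 0.1192, 0.1992]
tool_rot: [-0.0, 0.757, 0.653, -0.0]
contact_force: [0.5, 0.7, 0.0]
gripper_width: 0.253
grasp_force: 0.0
```

```bash
python3 - <<'E'
from h import *
o=bot.get_obs(); print(o["t"],o["eef_pos"],o["gripper_width"])
s=imaging.read_camera("side"); c=imaging.read_camera("top"); np.save("top1.npy",c,allow_pickle=True);np.save("side1.npy",s,allow_pickle=True)
a=cv2.resize(c["frame"][130:270,240:340],None,fx=4,fy=4);b=cv2.resize(s["frame"][180:280,220:370],None,fx=2.6,fy=2.6)
o=np.zeros((560,800,3),np.uint8);o[:,:400]=a;o[:260,405:795]=b;cv2.imwrite("pics/p1.png",o[:,:,::-1])
E
```

```text
7.1 [0.46890591 0.11923154 0.19919704] 0.2533099465492849
```

View pics/p1.png

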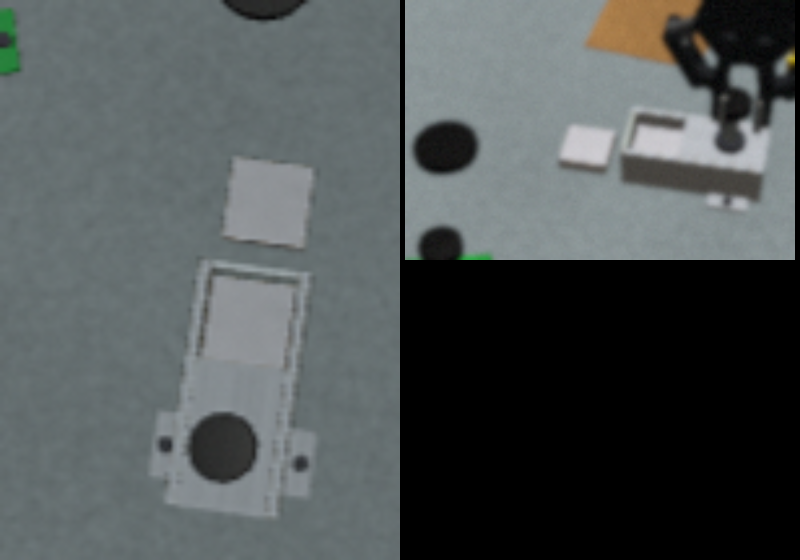

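One panel lies in front of the slot, at crop (268,202), which is about pixel (307,180). The knob is back up and the stack is one lower. Now I'll measure the panel.

```bash
cat >> h.py <<'E'
def panel(c,x0,x1,y0,y1,z=.015):
    hsv=cv2.cvtColor(c["frame"][:,:,::-1].copy(),cv2.COLOR_BGR2HSV)
    m=cv2.inRange(hsv,(0,0,126),(180,45,255)); k=np.zeros_like(m);k[y0:y1,x0:x1]=m[y0:y1,x0:x1]
    ct=max(cv2.findContours(k,cv2.RETR_EXTERNAL,cv2.CHAIN_APPROX_NONE)[0],key=cv2.contourArea)
    r=cv2.minAreaRect(np.array([ray_plane(c,u,v,z)[:2] for u,v in ct[:,0]],np.float32))
    print("panel",np.round(r[0],4),np.round(r[1],4),"ang",round(r[2],1)); return r
E
python3 - <<'E'
from h import *
c=np.load("top1.npy",allow_pickle=True).item(); panel(c,285,330,160,193)
E
```

```text
panel [ 0.6159 -0.0247] [0.0501 0.0489] ang 82.0
```

Emit:
carry_out(
  targets=[190,38.5,-23.5,0,0,190,38.5,-23.5,0,0,190,38.5,-23.5,0,0,190,38.5,-23.5,0,0,190,0,0,-40,0,190,0,0,-40,0,190,0,0,-40,0,190,0,0,-40,0,190,0,0,-20,0,190,0,0,-8,0,190,0,0,0,0,190,0,0,0,0],
)

```text
t: 8.4
eef_pos: [0.6243, 0.024, 0.0114]
tool_rot: [0.001, 0.757, 0.654, 0.001]
contact_force: [-0.3, 0.6, 0.0]
gripper_width: 0.253
grasp_force: 0.0
```

Emit:
carry_out(
  targets=[190,0,0,-5,0,190,0,0,0,0,190,-0.4,-3,0,0,190,-0.4,-3,0,0,190,-0.4,-3,0,0,190,-0.4,-3,0,0,190,-0.7,-5,0,0,190,-0.7,-5,0,0,190,-0.7,-5,0,0,190,-0.7,-5,0,0,190,-0.7,-5,0,0,190,-0.7,-5,0,0,190,-0.7,-5,0,0,190,-0.7,-5,0,0,190,-0.7,-5,0,0,190,-0.7,-5,0,0,190,-0.7,-5,0,0,190,-0.7,-5,0,0,190,-0.7,-5,0,0,190,0,0,0,0],
)

```text
t: 10.4
eef_pos: [0.6125, -0.0539, 0.0054]
tool_rot: [0.0, 0.757, 0.653, -0.0]
contact_force: [0.5, 0.1, 0.9]
gripper_width: 0.254
grasp_force: 0.0
```

```bash
python3 - <<'E'
from h import *
o=bot.get_obs(); print(o["t"],o["eef_pos"],o["contact_force"])
s=imaging.read_camera("side");c=imaging.read_camera("top")
o=np.zeros((600,760,3),np.uint8);o[:,:360]=cv2.resize(c["frame"][130:280,270:360],(360,600));o[:420,365:755]=cv2.resize(s["frame"][150:290,230:360],(390,420))
cv2.imwrite("pics/p2.png",o[:,:,::-1])
E
```

```text
10.4 [ 0.61254882 -0.053879    0.00536589] [0.48702091 0.06944455 0.86379884]
```

View pics/p2.png

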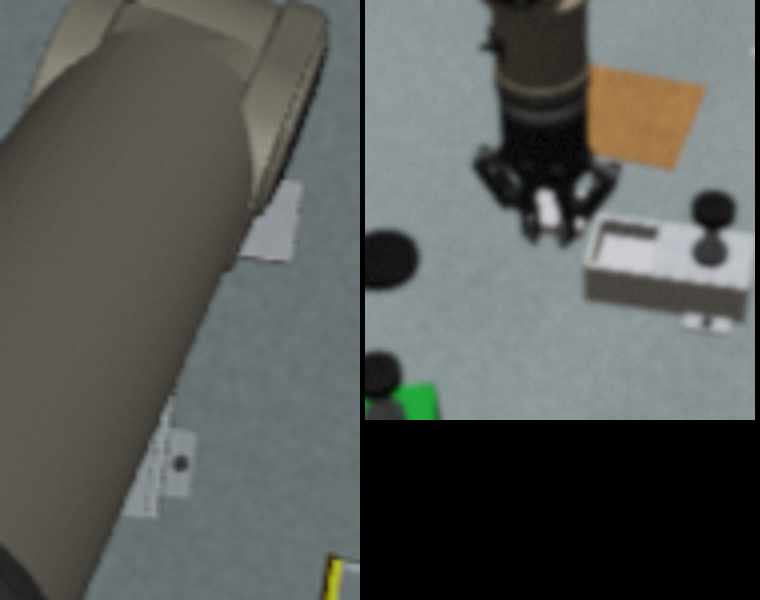

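The panel is moving squarely ahead of the two fingertips, with its right edge at about pixel (343,185). I'll keep pushing.

Emit:
carry_out(
  targets=[190,-0.7,-5,0,0,190,-0.7,-5,0,0,190,-0.7,-5,0,0,190,-0.7,-5,0,0,190,-0.7,-5,0,0,190,-0.7,-5,0,0,190,-0.7,-5,0,0,190,-0.7,-5,0,0,190,-0.7,-5,0,0,190,-0.7,-5,0,0,190,-0.7,-5,0,0,190,-0.7,-5,0,0,190,-0.7,-5,0,0,190,-0.7,-5,0,0,190,-0.7,-5,0,0,190,-0.7,-5,0,0,190,-0.7,-5,0,0,190,-0.7,-5,0,0,190,-0.7,-5,0,0,190,-0.7,-5,0,0],
)

```text
t: 12.5
eef_pos: [0.5988, -0.153, 0.0053]
tool_rot: [0.0, 0.757, 0.654, 0.0]
contact_force: [0.1, 0.1, 0.5]
gripper_width: 0.255
grasp_force: 0.1
```

Emit:
carry_out(
  targets=[190,-0.7,-5,0,0,190,-0.7,-5,0,0,190,-0.7,-5,0,0,190,-0.7,-5,0,0,190,-0.7,-5,0,0,190,-0.7,-5,0,0,190,-0.7,-5,0,0,190,-0.7,-5,0,0,190,-0.4,-3,0,0,190,0,0,0,0],
)

```text
t: 13.5
eef_pos: [0.5926, -0.1964, 0.0053]
tool_rot: [0.0, 0.757, 0.653, -0.0]
contact_force: [0.1, -0.2, -0.5]
gripper_width: 0.259
grasp_force: 0.0
```

```bash
python3 - <<'E'
from h import *
o=bot.get_obs(); print(o["t"],o["eef_pos"],o["contact_force"])
s=imaging.read_camera("side");c=imaging.read_camera("top")
o=np.zeros((600,780,3),np.uint8);o[:,:400]=cv2.resize(c["frame"][130:280,350:450],(400,600));o[:360,405:775]=cv2.resize(s["frame"][150:270,250:373],(370,360))
cv2.imwrite("pics/p3.png",o[:,:,::-1])
E
```

```text
13.5 [ 0.59257486 -0.19639902  0.00532968] [ 0.06077939 -0.20172968 -0.47893091]
```

View pics/p3.png

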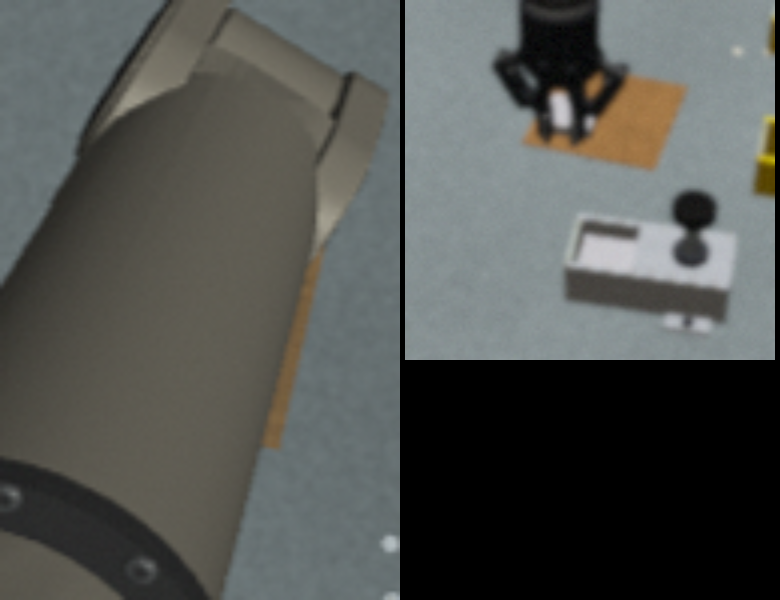

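The panel is on the card against the fingertips. Now I'll back off and rise to look.

Emit:
carry_out(
  targets=[190,0.7,5,0,0,190,1.4,10,0,0,190,0,0,35,0,190,0,0,45,0,190,0,0,45,0,190,0,45,20,0,190,0,45,0,0,190,0,45,0,0,190,0,45,0,0,190,0,45,0,0,190,0,0,0,0],
)

```text
t: 14.7
eef_pos: [0.5944, 0.055, 0.1497]
tool_rot: [-0.002, 0.752, 0.659, 0.001]
contact_force: [-0.3, -0.0, -1.0]
gripper_width: 0.254
grasp_force: 0.0
```

```bash
cat > m.py <<'E'
from h import *
o=bot.get_obs(); print(o["t"],o["eef_pos"],o["tool_rot"])
c=imaging.read_camera("top"); r=panel(c,355,440,165,250,.016)
d=np.array([.5502,-.2456])-r[0]; a=np.radians(r[2] if r[2]<45 else r[2]-90)
print("delta",d,"in panel frame",d@[np.cos(a),np.sin(a)],d@[-np.sin(a),np.cos(a)],"yaw",np.degrees(a))
save(c,"last.png")
E
python3 m.py
```

```text
14.7 [0.59436276 0.05501915 0.14970944] [-0.00205285  0.75249124  0.65859809  0.00112979]
panel [ 0.5865 -0.2321] [0.0499 0.0486] ang 82.5
delta [-0.03633176 -0.01348311] in panel frame -0.03425577554434608 -0.018119952532871898 yaw -7.516639709472657
```

Emit:
carry_out(
  targets=[190,0,-45,0,0,190,0,-45,0,0,190,0,-45,0,0,190,0,-45,0,0,190,0,-45,0,0,190,0,0,0,0,190,0,0,-45,0,190,0,0,-45,0,190,0,0,-35,0,190,0,0,-10,0,190,0,0,0,0],
)

```text
t: 15.85
eef_pos: [0.5937, -0.1807, 0.0143]
tool_rot: [-0.001, 0.757, 0.654, -0.001]
contact_force: [-0.9, 0.0, 1.4]
gripper_width: 0.251
grasp_force: 0.0
```

Emit:
carry_out(
  targets=[190,0,0,-8,0,190,0,0,0,0,190,-0.35,-3.4,0,0,190,-0.35,-3.4,0,0,190,-0.35,-3.4,0,0,190,-0.35,-3.4,0,0,190,-0.35,-3.4,0,0,190,-0.35,-3.4,0,0,190,-0.35,-3.4,0,0,190,-0.35,-3.4,0,0,190,-0.35,-3.4,0,0,190,-0.35,-3,0,0,190,0,0,0,0],
)

```text
t: 17.15
eef_pos: [0.5912, -0.215, 0.0074]
tool_rot: [0.0, 0.757, 0.654, -0.0]
contact_force: [-0.8, -0.1, -0.3]
gripper_width: 0.254
grasp_force: 0.0
```

Emit:
carry_out(
  targets=[190,0.7,5,0,0,190,1.3,10,0,0,190,0,0,30,0,190,0,0,40,0,190,4,-5,0,8.2,190,4,-5,0,8.2,190,4,-5,0,8.2,190,4,-5,0,8.2,190,4,-5,0,8.2,190,4,-5,0,8.2,190,4,-5,0,8.2,190,4,-5,0,8.2,190,4,-5,0,8.2,190,4,-6,0,8.2,190,1,-6,0,8.2,190,0,0,0,0,190,0,0,0,0],
)

```text
t: 18.85
eef_pos: [0.6344, -0.2552, 0.0771]
tool_rot: [-0.0, 0.073, 0.997, 0.0]
contact_force: [0.0, 1.0, 0.7]
gripper_width: 0.254
grasp_force: 0.0
```

Emit:
carry_out(
  targets=[190,0,0,-40,0.9,190,0,0,-25,0,190,0,0,-6,0,190,0,0,0,0,190,-3,0.3,0,0,190,-3,0.3,0,0,190,-3,0.3,0,0,190,-3,0.3,0,0,190,-3,0.3,0,0,190,-3,0.3,0,0,190,-3,0.3,0,0,190,-3,0.3,0,0,190,-3,0.3,0,0,190,-3,0.3,0,0,190,-3,0.3,0,0,190,-3,0.3,0,0,190,-3,0.3,0,0,190,-3,0.3,0,0,190,-2,0.3,0,0,190,0,0,0,0],
)

```text
t: 20.85
eef_pos: [0.5899, -0.2517, 0.0063]
tool_rot: [-0.0, 0.063, 0.998, 0.0]
contact_force: [-0.6, 0.1, -0.9]
gripper_width: 0.252
grasp_force: 0.0
```

Four mm to go. After that I'll back off, rise and look.

Emit:
carry_out(
  targets=[190,-2,0.2,0,0,190,-2,0.2,0,0,190,0,0,0,0,190,0,0,0,0,190,5,-0.6,0,0,190,10,-1.3,0,0,190,0,0,30,0,190,0,0,45,0,190,0,0,45,0,190,0,40,20,0,190,0,45,0,0,190,0,45,0,0,190,0,45,0,0,190,0,45,0,0,190,0,45,0,0,190,0,0,0,0],
)

```text
t: 22.45
eef_pos: [0.6021, 0.0217, 0.1466]
tool_rot: [0.0, 0.057, 0.998, 0.002]
contact_force: [0.5, 1.1, -0.7]
gripper_width: 0.253
grasp_force: 0.0
```

```bash
python3 m.py; python3 - <<'E'
from h import *
c=imaging.read_camera("top")
hsv=cv2.cvtColor(c["frame"][:,:,::-1].copy(),cv2.COLOR_BGR2HSV)
m=cv2.inRange(hsv,(5,80,50),(25,255,255));m[:,:340]=0;m[:160]=0;m[255:]=0;m[:,450:]=0
ct=max(cv2.findContours(m,cv2.RETR_EXTERNAL,cv2.CHAIN_APPROX_NONE)[0],key=cv2.contourArea)
print("card",cv2.minAreaRect(np.array([ray_plane(c,u,v,.001)[:2] for u,v in ct[:,0]],np.float32)))
E
```

```text
22.45 [0.6021205  0.0216791  0.14661879] [2.67412894e-04 5.74083793e-02 9.98347673e-01 2.47581125e-03]
panel [ 0.5521 -0.2471] [0.0498 0.0488] ang 82.7
delta [-0.00190233  0.00154315] in panel frame -0.0020822903676676924 0.0012900488965525757 yaw -7.269020080566406
card ((0.5502102971076965, -0.24562102556228638), (0.13782501220703125, 0.1386733502149582), 75.48458099365234)
```

View pics/last.png

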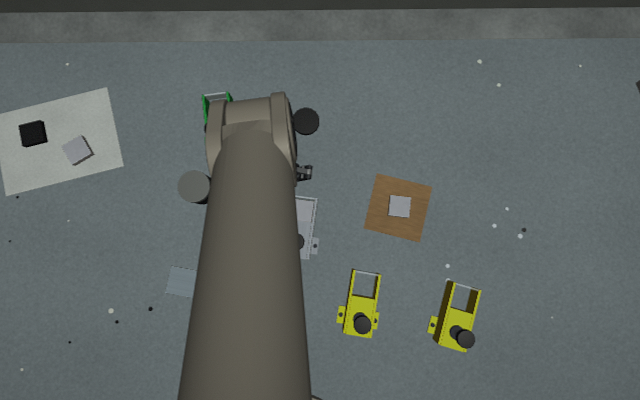

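The panel is centred on the card at pixel (400,206), within about 2.5 mm. Jar, lid and dispenser have not moved, and the hand is clear of everything. I'm handing in.

```bash
python3 -c "
from station import bot
print(bot.hand_in())"
```

```text
the job is handed in; nothing more can be done
None
```

I pressed the plunger once to its stop and let it back up; the one ejected panel was then pushed with the fingertips to about 2.5 mm from the card's centre, and the job is handed in.

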